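Lock the slide-out butter tray home

TASK

The cart is about to be wheeled away, so lock the slide-out tray with the butter dish on it: with the fingertips press the catch's long thumb bar well down and, keeping it down, push the tray by its upright ear past the catch's plunger and on until it is fully home against its back stop. Then let go, so that the thumb bar springs back up and nothing is touched. Only press and push: do not touch or lift the butter dish, and leave the bowl, the container, the spoon and the toggle switch as they are.

Things in the scene. Friction and masses are not known exactly. Their poses are not given: they have to be found in the camera images.
- dock: Fixed dark steel base of the tray unit, 330 x 200 mm, on the cart top (z = 0); origin on the cart top under the middle of the base. Its x axis is the direction in which the tray slides home, towards a 50 mm high back stop plate at x = +158 mm; y is to the left of that, z up. The catch is on its -y side. Position and yaw differ from run to run.
- tray (a joint): Slide of the open aluminium tray (220 x 170 mm, rim 45 mm high) along the dock's +x, in m. Starts at 0 to 0.035; 0.078 is fully home. The raised plunger stops the tooth on the tray's -y side at 0.045; with the plunger down the tooth passes over it from 0.045 to 0.071; beyond that the plunger can spring up behind it. Sliding takes about 3 N. It cannot be lifted.
- catch (a joint): How far the spring catch (thumb bar and plunger, one piece) is pressed straight down, in m: 0 is up, 0.012 the bottom stop. From about 0.008 the plunger is clear below the tooth; hold it near 0.011. It takes 3.5 N to start and 8 N at the bottom, and springs up when let go.
- catch_bar (a point): Middle of the top face of the catch's steel thumb bar, 140 mm long along the dock's x, 30 mm wide in y; top 40 mm above the cart when up, 28 mm fully pressed. On the dock it lies at x = -30, y = -118 mm. Axes as the dock's. The square plunger (10 x 12 mm, top 38 mm high when up) stands between bar and tray, at dock x = +31, y = -93 mm.
- tray_ear (a point): Centre of the rear (-x) face of the tray's ear: an upright plate 6 mm thick in x, over the thumb bar, from 21 mm to the -y side of this point to 35 mm to its +y side, 46 to 88 mm above the cart top. A fingertip on the bar behind it can press the bar and push this face along +x at once. At tray = 0 it is at x = -45, y = -118 mm on the dock; moves with the tray. Axes as the dock's.
- tray_mid (a point): Centre of the tray's inner floor, 18 mm above the cart top; moves with the tray. Axes as the dock's.
- butter_dish: White ceramic covered butter dish, 130 x 85 mm, 60 mm high, with a small knob, 0.4 kg, standing loose on the tray floor; origin at the centre of its underside, long side along its x.
- bowl: Green glass bowl, 130 mm across, 60 mm high, on the cart; origin under its centre. A bystander.
- container: White plastic container with clip-on lid, 148 x 108 mm, 75 mm high, on the cart to the left; origin under its centre. A bystander.
- spoon: Stainless spoon lying on the cart, 180 mm long along its x, 12 mm high, bowl at +x; origin near its middle on the underside. A bystander.
- toggle (a joint): Toggle switch (35 mm lever on a black block) on the flat side rail at the left edge of the cart, its block 50 mm above the cart top; 0 is off (lever leaning to the robot), 0.8 on. It stays at 0. A bystander.
Things that resemble listed ones, but are neither listed nor needed, are in the scene too. Leave any purple look-alike of the butter_dish alone.

How it is judged:
By the outcome, as a careful person would: the job done as asked, in the order asked, and still so for the second after the job is handed in, with the robot touching nothing.
It also fails if it takes over 34 s, if anything falls off the work surface, if the arm or the gripper's body presses on something with over 40 N, if the wrist force passes 120 N, or if a joint passes its speed limit or range.

ROBOT

A 6-joint arm with a two-finger parallel gripper is mounted at the origin on the work surface. World frame = base frame: x ahead of the robot, y to its left, z up, the work surface at z = 0. Lengths are in m, angles in rad, forces in N, time in s.
With the tool pointing down it reaches from about 0.275 to 0.75 m from the base axis. Payload 10.2 kg.
Tool frame: the origin (TCP) lies at the very end of the fingers, on their centre line; the grasp point (between the pads) lies 19 mm behind it; z points along the fingers, x is the direction in which the jaws open and shut, and the axes are right-handed (so a half turn about z gives the same grasp; the last joint's range is limited). The gripper opens to 85 mm and grips with 20 to 120 N. Pads are 22 mm wide; open, the fingers measure 114 mm over their backs; the gripper's body (76 mm by 85 mm) begins 54 mm behind the grasp point. The pads swing forward as they close: fully open they stand 13 mm farther back than shut.
Start: joints at [0.992, 0.313, 1.498, -0, 1.331, -0.223], TCP at [0.183, 0.492, 0.206] pointing down, gripper open.
Joint ranges: [-2.94, 2.94], [-0.97, 2.17], [0.19, 2.56], [-1.23, 4.37], [0.02, 3.11], [-2.88, 2.88]. Speed limits (rad/s): [2.39, 2.39, 3.01, 3.14, 3.14, 3.14].

INTERFACE

Orientations are given as a 3x3 rotation matrix whose columns are the frame's x, y, z axes.
In Python, from rig import arm gives the robot as it stands.
- The arm moves only by the tool apply_moves, never from a script. Its arguments are lists of equal length, an entry for each row: "linear": the shift along the tool's x, y, z in m, a list of three; "rot": the turn, a rotation vector about the tool's x, y, z in degrees, a list of three; "hand": the opening in per cent of the stroke, from 0 (shut) to 100 (fully open). A call has 1 to 12 rows; each row shifts and turns the pose as measured when the row begins, along the tool's axes as they then stand; what a row does not reach is not made up. A row lasts 1/12 s, in which the tool goes at most 41.7 mm and 7.16 degrees, less where a joint would pass 70% of its speed; a pose out of reach is approached as far as the arm can. A call with a gripper value outside its range is refused whole. The fingers move at their own pace and stop on an object; "grip_force" is the grip in N (left out, the last holds). Time passes only in rows, so rows that do not move let the fingers close. It gives the time, the measured TCP pose, the force and the opening at its end, in the units of the state.
- arm.get_obs(): the state, without advancing time (a new reading comes with each control period).
- arm.get_image(name): name is "scene" or "side" or "wrist"; returns a dict with "frame" (400x640x3 uint8, red, green, blue), "fx", "fy", "cx", "cy" (pixels), "R" (3x3) and "t" (3): a world point X has camera coordinates R X + t; the wrist camera has in their place "mount" (4x4, takes a point from camera to tool coordinates, whose origin is the TCP and whose axes are the tool frame's). Camera axes: x right, y down, z forward; pixel columns grow to the right and rows downward; lengths in m; the calibration is good to about 2 mm. A picture is of the moment at which its call begins: read the wrist's pose just before it. There is no depth.
- arm.close_job(): hands the job in, once; it reports no verdict.
The state is a dict: "clock": time; "joint_pos": joint angles; "joint_velocities": joint speeds; "tau": joint torques, N m; "tcp_pos": TCP position; "tool_rot": TCP orientation; "ft_force": force on the tool from outside, world axes, zero at the start; "torque": the same for the moment, N m; "finger_gap": finger opening in m.
Only numpy, scipy, OpenCV 4.12 (cv2) and the standard library are available. Lean on these libraries where they do the work, as an engineer would, in place of code of your own. Each camera call takes 0.05 s, during which the arm holds its last target.

## Working session

There is one attempt and no reset: what is moved stays moved. The work goes in short steps, Python scripts to look and compute and a tool call to move; the robot and the scene stay as the last step left them, time stands still between calls to the robot, and variables do not carry over. Pictures are saved under pics/ and viewed, and the job is handed in when it is done.

Besides the shell and the picture viewer there is one more tool, called as name(argument=value, ...), one argument or row to a line, values as JSON. apply_moves: Moves the arm, as the interface text tells. Its arguments: {"type":"object","properties":{"linear":{"type":"array","items":{"type":"array","items":{"type":"number"}}},"rot":{"type":"array","items":{"type":"array","items":{"type":"number"}}},"hand":{"type":"array","items":{"type":"number"}},"grip_force":{"type":"number"}},"required":["linear","rot","hand"]}

```bash
mkdir -p pics; ls; cat > h.py <<'E'
from rig import arm
import numpy as np, cv2
def snap(n,f):
    o=arm.get_obs(); d=arm.get_image(n); cv2.imwrite(f,d["frame"][:,:,::-1]); 
    d['tcp']=o['tcp_pos'];d['rot']=o['tool_rot']; np.save(f[:-4]+'.npy',d,allow_pickle=True); return d
def load(f): return np.load(f,allow_pickle=True).item()
def cam(d):
    if 'R' in d: return np.array(d['R']),np.array(d['t'])
    T=np.eye(4);T[:3,:3]=d['rot'];T[:3,3]=d['tcp'];T=T@np.array(d['mount']);R=T[:3,:3].T;return R,-R@T[:3,3]
def ray(d,u,v,z):
    R,t=cam(d);c=-R.T@t;w=R.T@np.array([(u-d['cx'])/d['fx'],(v-d['cy'])/d['fy'],1]);return c+w*(z-c[2])/w[2]
def proj(d,X):
    R,t=cam(d);p=R@np.array(X)+t;return np.array([d['fx']*p[0]/p[2]+d['cx'],d['fy']*p[1]/p[2]+d['cy']])
E
python3 - <<'E'
from h import *
for n in ("scene","side","wrist"):
    d=snap(n,f"pics/{n}0.png"); print(n,np.round(cam(d)[0].T@-cam(d)[1],3))
o=arm.get_obs();print(o['clock'],o['tcp_pos'],o['tool_rot'],o['ft_force'],o['finger_gap'])
E
```

```text
pics
scene [1.028 0.936 0.784]
side [ 0.19  -0.727  0.633]
wrist [0.117 0.516 0.374]
0.15 [0.18278254 0.49194658 0.20539253] [[ 3.48346531e-01  9.37365679e-01 -5.28035400e-04]
 [ 9.37365395e-01 -3.48346856e-01 -7.63702670e-04]
 [-8.99808143e-04 -2.28928936e-04 -9.99999569e-01]] [-0.34292412 -0.98583116 -0.30070516] 0.0857793349746258
```

View pics/scene0.png

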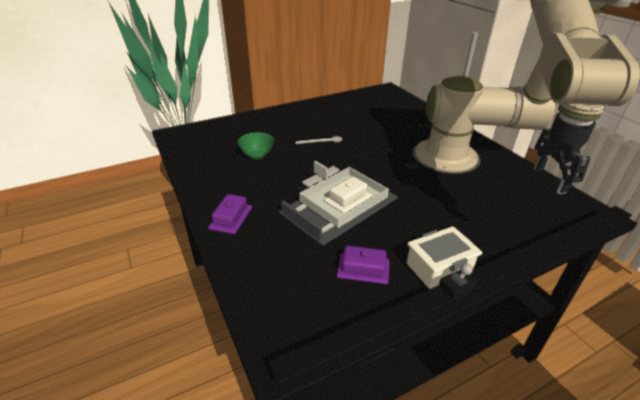

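View pics/side0.png

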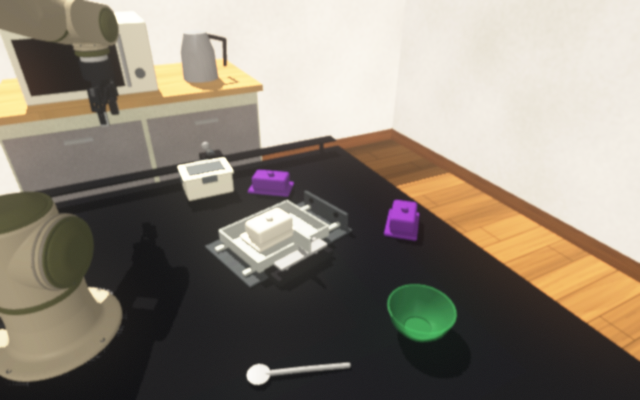

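View pics/wrist0.png

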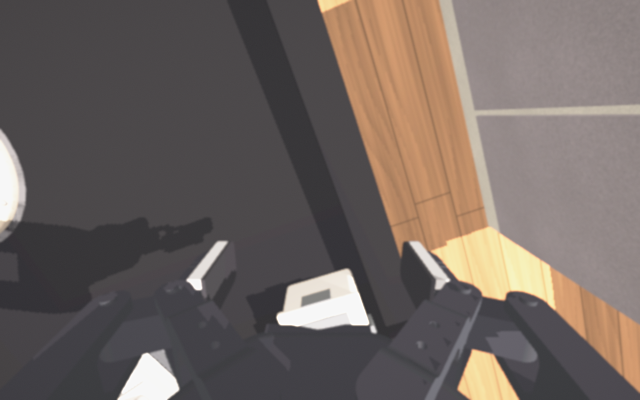

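The scene view shows the tray unit at about (340,200) with the white dish on it. Two purple look-alikes stand at (230,213) and (364,264). In the side view the unit is at (280,240). I'll enlarge the unit in both views.

```bash
python3 - <<'E'
import cv2
a=cv2.imread('pics/scene0.png')[150:250,270:410];cv2.imwrite('pics/sc.png',cv2.resize(cv2.convertScaleAbs(a,alpha=1.5,beta=20),(784,560),interpolation=cv2.INTER_CUBIC))
a=cv2.imread('pics/side0.png')[180:290,200:360];cv2.imwrite('pics/si.png',cv2.resize(cv2.convertScaleAbs(a,alpha=1.5,beta=20),(800,550),interpolation=cv2.INTER_CUBIC))
E
```

```text
(no output)
```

View pics/sc.png

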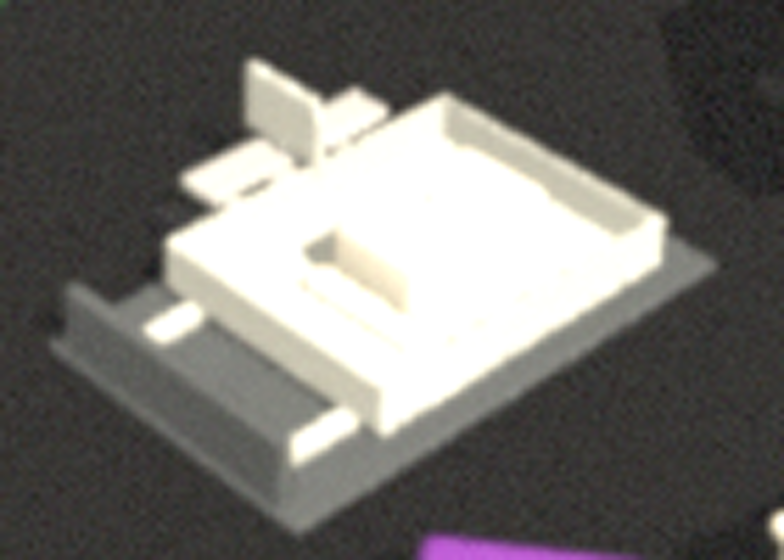

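View pics/si.png

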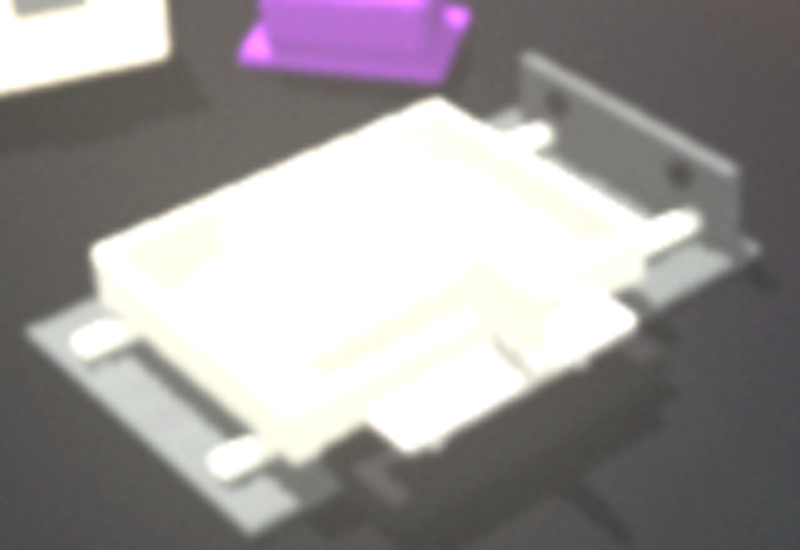

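```bash
python3 - <<'E'
from h import *
s=load('pics/scene0.npy');d=load('pics/side0.npy')
S=lambda u,v,z:ray(s,270+u/5.6,150+v/5.6,z)[:2]
D=lambda u,v,z:ray(d,200+u/5,180+v/5,z)[:2]
for z in (0,.008):
  print('base z',z)
  A=S(52,345,z),S(298,533,z),S(715,265,z);B=D(27,330,z),D(250,535,z),D(760,245,z)
  print(np.round(A,4),np.round(B,4))
  print([np.linalg.norm(A[0]-A[1]),np.linalg.norm(A[2]-A[1]),np.linalg.norm(B[0]-B[1]),np.linalg.norm(B[2]-B[1])])
  v=A[1]-A[2];print(np.degrees(np.arctan2(v[1],v[0])));v=B[2]-B[1];print(np.degrees(np.arctan2(v[1],v[0])));print('ctr',(A[0]+A[2])/2,(B[0]+B[2])/2)
print('stop top',D(525,55,.05),D(740,170,.05),S(70,287,.05),S(283,440,.05))
print('ear top',S(250,60,.088),S(320,103,.088),D(635,322,.088))
print('bar far',S(182,180,.04),S(352,88,.04),S(388,108,.04),'near side view',D(365,415,.04),D(408,452,.04))
E
```

```text
base z 0
[[0.6868 0.0308]
 [0.6358 0.2218]
 [0.3192 0.1356]] [[ 0.3223  0.1402]
 [ 0.3731 -0.0539]
 [ 0.6943  0.0366]]
[np.float64(0.19771055716303848), np.float64(0.3281151256692462), np.float64(0.20064546024961571), np.float64(0.33371350721002885)]
15.229215126081058
15.751839974215404
ctr [0.50303461 0.08321099] [0.50832056 0.08840401]
base z 0.008
[[0.6903 0.04  ]
 [0.6398 0.2291]
 [0.3265 0.1438]] [[ 0.3207  0.1292]
 [ 0.3708 -0.0625]
 [ 0.6879  0.027 ]]
[np.float64(0.19569219950382313), np.float64(0.32476551355696637), np.float64(0.19810972204310587), np.float64(0.329496067706498)]
15.229215126081034
15.751839974215404
ctr [0.50839342 0.09191689] [0.50430171 0.07809815]
stop top [0.63352934 0.20180532] [0.68121943 0.04020255] [0.68107828 0.04803581] [0.63697092 0.20683303]
ear top [ 0.52106363 -0.05627992] [0.50658067 0.00197428] [ 0.54397359 -0.09539488]
bar far [ 0.57944469 -0.02718839] [ 0.44534956 -0.06836301] [ 0.43685115 -0.03927837] near side view [ 0.43363117 -0.0457426 ] [ 0.44097051 -0.07781006]
```

Base sides measure 198–200 x 328–334 mm, as given. That puts the dock at about (0.506, 0.085) with a yaw of about 15.4°. The predicted rear end of the bar (0.441,-0.055) matches the measured one, and tray is about 0.0165. First I'll close the jaws and turn the tool so that its x axis lies along the dock's y axis.

apply_moves(
  linear=[
    [0,0,0],
    [0,0,0],
    [0,0,0],
    [0,0,0],
    [0,0,0],
    [0,0,0],
  ],
  rot=[
    [0,0,-6],
    [0,0,-6],
    [0,0,-6],
    [0,0,-6],
    [0,0,-6],
    [0,0,-6],
  ],
  hand=[0,0,0,0,0,0],
)

```text
clock: 0.65
tcp_pos: [0.1823, 0.4912, 0.2038]
tool_rot: [[-0.294, 0.956, -0.003], [0.956, 0.294, -0.004], [-0.003, -0.004, -1.0]]
ft_force: [1.2, 0.5, -0.3]
finger_gap: 0.0121
```

```bash
cat >> h.py <<'E'
def go(X):
    o=arm.get_obs();R=np.array(o['tool_rot']);e=np.array(X)-o['tcp_pos']
    print('t',o['clock'],'tcp',np.round(o['tcp_pos'],4),'F',np.round(o['ft_force'],1),'gap',o['finger_gap'],'yawx',np.degrees(np.arctan2(R[1,0],R[0,0])),'z',R[:,2],'tooldelta',np.round(R.T@e,4),np.linalg.norm(e))
E
python3 -c "
from h import *
go([.48,-.048,.205])"
```

```text
t 0.65 tcp [0.1823 0.4912 0.2038] F [ 1.2  0.5 -0.3] gap 0.012130464776817344 yawx 107.08441011393955 z [-0.00251819 -0.00389066 -0.99998926] tooldelta [-6.029e-01  1.261e-01  1.000e-04] 0.6159239963836634
```

apply_moves(
  linear=[
    [-0.035,0.0073,0],
    [-0.035,0.0073,0],
    [-0.035,0.0073,0],
    [-0.035,0.0073,0],
    [-0.035,0.0073,0],
    [-0.035,0.0073,0],
    [-0.035,0.0073,0],
    [-0.035,0.0073,0],
    [-0.035,0.0073,0],
    [-0.035,0.0073,0],
    [-0.035,0.0073,0],
    [-0.035,0.0073,0],
  ],
  rot=[
    [0,0,0],
    [0,0,0],
    [0,0,0],
    [0,0,0],
    [0,0,0],
    [0,0,0],
    [0,0,0],
    [0,0,0],
    [0,0,0],
    [0,0,0],
    [0,0,0],
    [0,0,0],
  ],
  hand=[0,0,0,0,0,0,0,0,0,0,0,0],
)

```text
clock: 1.65
tcp_pos: [0.3959, 0.1042, 0.2024]
tool_rot: [[-0.311, 0.95, -0.004], [0.95, 0.311, -0.005], [-0.003, -0.006, -1.0]]
ft_force: [1.3, 0.6, 0.3]
finger_gap: 0.0003
```

```bash
python3 -c "
from h import *
go([.48,-.048,.205])
snap('wrist','pics/w1.png')"
```

```text
t 1.65 tcp [0.3959 0.1042 0.2024] F [1.3 0.6 0.3] gap 0.00027685423455601246 yawx 108.13853758650625 z [-0.00447305 -0.00462102 -0.99997932] tooldelta [-0.1709  0.0325 -0.0023] 0.17395013787199282
```

View pics/w1.png

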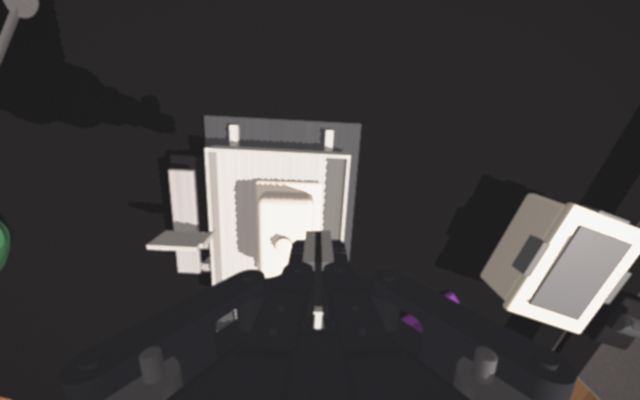

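The wrist view shows the bar's rear end at (183,167), the ear at (148–214, 232–248), the dock's rear edge from (205,115) to (360,124), and the closed fingertips at (318,240). I'll measure these points on an enlargement.

```bash
python3 - <<'E'
import cv2
a=cv2.imread('pics/w1.png')[105:290,135:375];cv2.imwrite('pics/w1c.png',cv2.resize(cv2.convertScaleAbs(a,alpha=1.4,beta=20),(720,555),interpolation=cv2.INTER_CUBIC))
E
```

```text
(no output)
```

View pics/w1c.png

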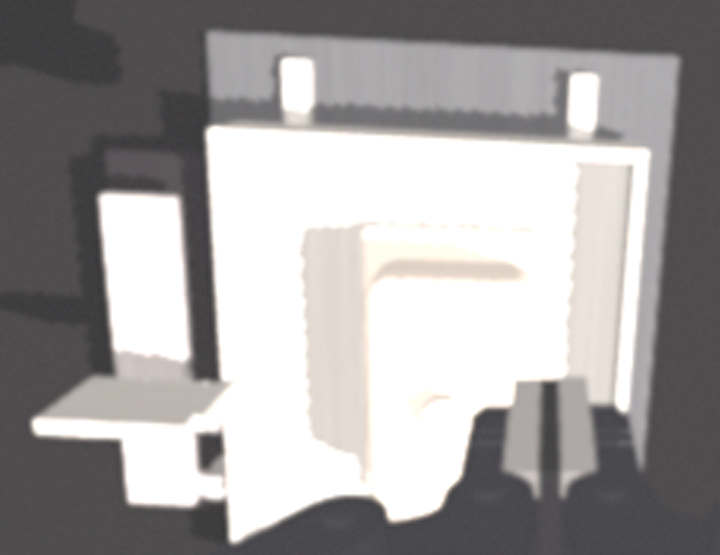

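```bash
python3 - <<'E'
from h import *
w=load('pics/w1.npy');s=load('pics/scene0.npy')
W=lambda u,v,z:ray(w,135+u/3,105+v/3,z)[:2]
a=np.radians(15.4);c=np.array([.506,.085])
def dk(p): q=p-c;return np.round([q[0]*np.cos(a)+q[1]*np.sin(a),-q[0]*np.sin(a)+q[1]*np.cos(a)],4)
for n,u,v,z in [('baseL',207,30,.005),('baseR',680,56,.005),('bar rear L',104,150,.04),('bar rear R',183,150,.04),('bar bright L',99,193,.04),('bar bright R',182,193,.04),('bar front L',128,506,.04),('bar front R',198,506,.04),('ear bot L',97,378,.046),('ear top L',35,420,.088),('ear top R',197,420,.088),('ear fronttopL',35,434,.088),('rim rear L',209,128,.055),('rim rear R',648,152,.055)]:
    p=W(u,v,z);print(n,np.round(p,4),dk(p))
E
```

```text
baseL [ 0.3722 -0.0553] [-0.1663 -0.0997]
baseR [0.3203 0.1373] [-0.1651  0.0998]
bar rear L [ 0.4256 -0.0714] [-0.119  -0.1294]
bar rear R [ 0.4159 -0.0417] [-0.1205 -0.0982]
bar bright L [ 0.4434 -0.0703] [-0.1016 -0.1331]
bar bright R [ 0.433  -0.0387] [-0.1032 -0.0998]
bar front L [ 0.5801 -0.0336] [ 0.0399 -0.134 ]
bar front R [ 0.5703 -0.0039] [ 0.0384 -0.1028]
ear bot L [ 0.5196 -0.0548] [-0.024  -0.1384]
ear top L [ 0.5189 -0.056 ] [-0.025  -0.1393]
ear top R [0.5002 0.0011] [-0.0279 -0.0794]
ear fronttopL [ 0.5246 -0.0551] [-0.0192 -0.14  ]
rim rear L [ 0.4009 -0.0284] [-0.1315 -0.0814]
rim rear R [0.3582 0.1308] [-0.1304  0.0834]
```

Wrist and scene measurements agree within 2 mm: the bar runs from x = -0.102 to +0.039 at y = -0.118, and the ear's rear face is at x = -0.026, so tray is about 0.019. Next I'll move over the bar behind the ear.

apply_moves(
  linear=[
    [-0.034,0.0065,0],
    [-0.034,0.0065,0],
    [-0.034,0.0065,0],
    [-0.034,0.0065,0],
    [-0.034,0.0065,0],
    [0,0,0],
  ],
  rot=[
    [0,0,1],
    [0,0,1],
    [0,0,1],
    [0,0,0],
    [0,0,0],
    [0,0,0],
  ],
  hand=[0,0,0,0,0,0],
)

```text
clock: 2.2
tcp_pos: [0.4795, -0.0645, 0.2019]
tool_rot: [[-0.252, 0.968, -0.004], [0.968, 0.252, -0.006], [-0.005, -0.006, -1.0]]
ft_force: [0.1, 1.4, -0.2]
finger_gap: 0.0005
```

```bash
python3 -c "
from h import *
go([.48,-.047,.06])"
```

```text
t 2.2 tcp [ 0.4795 -0.0645  0.2019] F [ 0.1  1.4 -0.2] gap 0.0005396856613140341 yawx 104.60066155072006 z [-0.00448365 -0.00629796 -0.99997012] tooldelta [0.0176 0.0057 0.1418] 0.14299799773218935
```

apply_moves(
  linear=[
    [0.006,0.002,0.02],
    [0.006,0.002,0.025],
    [0.005,0.002,0.03],
    [0,0,0.03],
    [0,0,0.02],
    [0,0,0.01],
    [0,0,0],
  ],
  rot=[
    [0,0,-1],
    [0,0,0],
    [0,0,0],
    [0,0,0],
    [0,0,0],
    [0,0,0],
    [0,0,0],
  ],
  hand=[0,0,0,0,0,0,0],
)

```text
clock: 2.78
tcp_pos: [0.4806, -0.0481, 0.0607]
tool_rot: [[-0.265, 0.964, -0.004], [0.964, 0.265, -0.006], [-0.005, -0.005, -1.0]]
ft_force: [-0.5, 0.1, 0.6]
finger_gap: 0.0
```

```bash
python3 - <<'E'
from h import *
go([.48,-.047,.045])
snap('wrist','pics/w2.png');snap('scene','pics/s2.png');snap('side','pics/d2.png')
a=cv2.imread('pics/s2.png')[130:260,260:420];b=cv2.imread('pics/d2.png')[160:290,200:360]
cv2.imwrite('pics/c2.png',cv2.resize(cv2.vconcat([a,b]),(640,1040)[:2])[:, :] if 0 else cv2.resize(cv2.hconcat([a,b]),(800,325),interpolation=cv2.INTER_CUBIC))
E
```

```text
t 2.7833 tcp [ 0.4806 -0.0481  0.0607] F [-0.5  0.1  0.6] gap 4.797758268550315e-05 yawx 105.3697563510895 z [-0.00389728 -0.00647269 -0.99997146] tooldelta [ 0.0013 -0.0002  0.0157] 0.015781685457331367
```

View pics/w2.png

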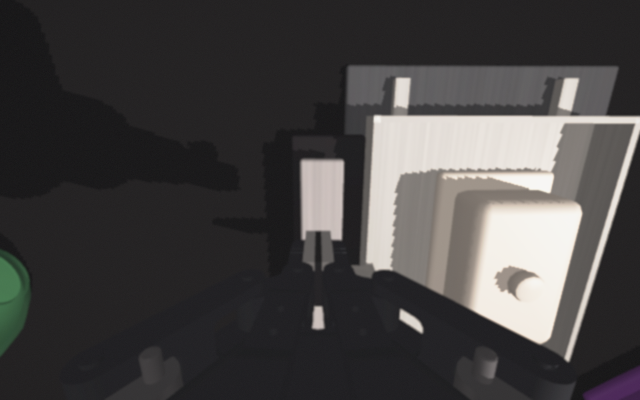

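View pics/c2.png

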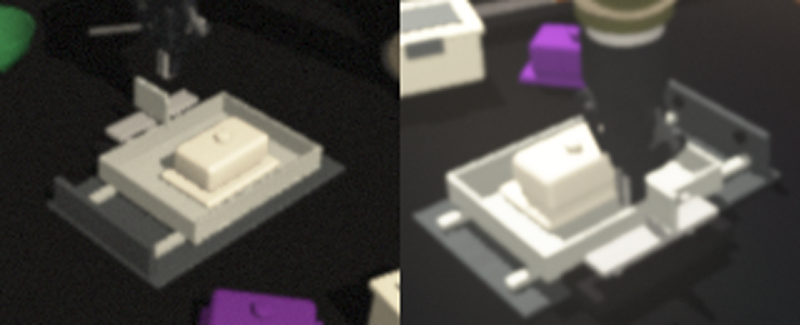

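The closed fingertips are at (318,240), over the bar and clear of the ear, the dish and the rim. I'll press the bar down gradually.

apply_moves(
  linear=[
    [0.001,0,0.01],
    [0,0,0.006],
    [0,0,0.005],
    [0,0,0.004],
    [0,0,0.003],
    [0,0,0.002],
  ],
  rot=[
    [0,0,0],
    [0,0,0],
    [0,0,0],
    [0,0,0],
    [0,0,0],
    [0,0,0],
  ],
  hand=[0,0,0,0,0,0],
)

```text
clock: 3.43
tcp_pos: [0.4843, -0.0486, 0.034]
tool_rot: [[-0.265, 0.964, 0.008], [0.964, 0.265, -0.011], [-0.012, 0.005, -1.0]]
ft_force: [-0.7, 0.0, 0.8]
finger_gap: -0.0
```

```bash
python3 - <<'E'
from h import *
go([.48,-.047,.029])
E
```

```text
t 3.4333 tcp [ 0.4843 -0.0486  0.034 ] F [-0.7  0.   0.8] gap -4.0338167179607295e-05 yawx 105.3725361408561 z [ 0.00783441 -0.01056663 -0.99991348] tooldelta [ 0.0028 -0.0037  0.005 ] 0.00681085961669296
```

```bash
python3 - <<'E'
from h import *
snap('wrist','pics/w3.png');snap('side','pics/d3.png');snap('scene','pics/s3.png')
o=arm.get_obs();print(o['ft_force'],o['torque'],o['tcp_pos'],o['joint_velocities'])
a=cv2.imread('pics/s3.png')[140:220,290:390];b=cv2.imread('pics/d3.png')[200:280,260:360]
cv2.imwrite('pics/c3.png',cv2.resize(cv2.hconcat([a,b]),(800,320),interpolation=cv2.INTER_CUBIC))
E
```

```text
[-0.25506366  0.32218285  0.43498359] [ 0.04108513  0.01492152 -0.02044874] [ 0.48434856 -0.0486477   0.03437838] [ 0.00171305 -0.00633487 -0.00356976  0.00010663  0.00154674  0.00049981]
```

View pics/w3.png

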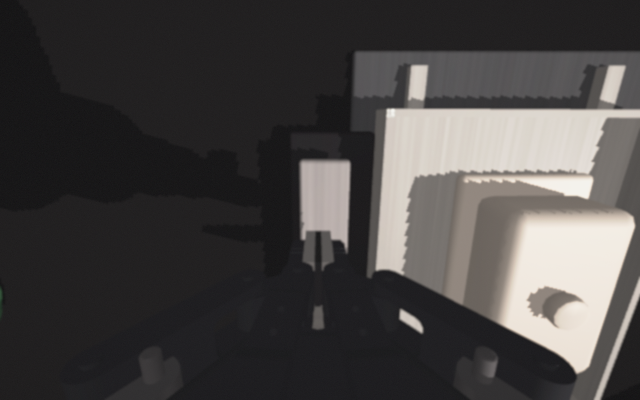

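View pics/c3.png

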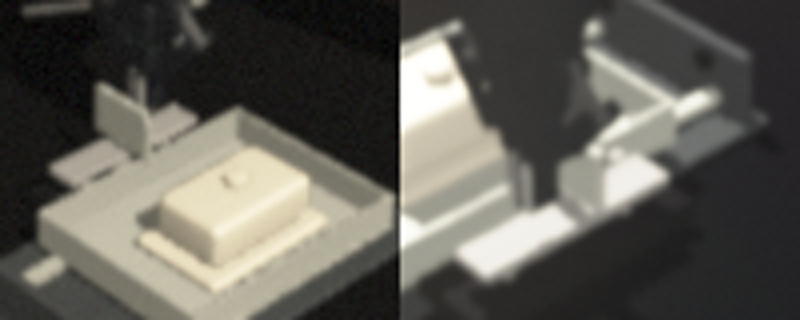

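```bash
python3 - <<'E'
from h import *
a=np.radians(15.4);c=np.array([.506,.085])
def dk(p): q=p[:2]-c;return np.round([q[0]*np.cos(a)+q[1]*np.sin(a),-q[0]*np.sin(a)+q[1]*np.cos(a)],4)
for f in('w2','w3'):
    d=load(f'pics/{f}.npy');g=cv2.cvtColor(d['frame'],cv2.COLOR_RGB2GRAY)
    m=(g>110).astype(np.uint8);n,l,st,ce=cv2.connectedComponentsWithStats(m)
    k=l[190,322];x,y,w,h=st[k][:4];print(f,x,y,w,h,st[k][4])
    for r in(170,200,225):
        xs=np.where(l[r]==k)[0];
        for z in(.04,.034,.028): print(r,xs.min(),xs.max(),z,dk(ray(d,xs.min(),r,z)),dk(ray(d,xs.max()+1,r,z)))
    for z in(.04,.034,.028): print('rear',z,dk(ray(d,322,y,z)))
    print('tip proj',proj(d,d['tcp']),dk(d['tcp']))
d3=load('pics/w3.npy');o=arm.get_obs();print(o['tau'])
E
```

```text
w2 301 159 43 81 3174
170 301 343 0.04 [-0.0944 -0.1334] [-0.0944 -0.1039]
170 301 343 0.034 [-0.0933 -0.1338] [-0.0933 -0.1033]
170 301 343 0.028 [-0.0922 -0.1342] [-0.0922 -0.1028]
200 301 342 0.04 [-0.0729 -0.1338] [-0.0729 -0.104 ]
200 301 342 0.034 [-0.0711 -0.1342] [-0.0711 -0.1035]
200 301 342 0.028 [-0.0693 -0.1346] [-0.0694 -0.103 ]
225 302 341 0.04 [-0.054  -0.1334] [-0.054  -0.1043]
225 302 341 0.034 [-0.0516 -0.1338] [-0.0516 -0.1038]
225 302 341 0.028 [-0.0492 -0.1342] [-0.0492 -0.1033]
rear 0.04 [-0.102 -0.119]
rear 0.034 [-0.1011 -0.1189]
rear 0.028 [-0.1003 -0.1189]
tip proj [318.08853786 228.40204556] [-0.0599 -0.1216]
w3 300 161 50 89 3639
170 300 349 0.04 [-0.096  -0.1336] [-0.0961 -0.1042]
170 300 349 0.034 [-0.0948 -0.1341] [-0.0949 -0.1036]
170 300 349 0.028 [-0.0937 -0.1345] [-0.0937 -0.103 ]
200 301 348 0.04 [-0.0775 -0.1334] [-0.0776 -0.1042]
200 301 348 0.034 [-0.0757 -0.1338] [-0.0757 -0.1036]
200 301 348 0.028 [-0.0738 -0.1343] [-0.0739 -0.103 ]
225 302 347 0.04 [-0.0612 -0.133 ] [-0.0613 -0.1044]
225 302 347 0.034 [-0.0587 -0.1335] [-0.0588 -0.1037]
225 302 347 0.028 [-0.0563 -0.1339] [-0.0564 -0.1031]
rear 0.04 [-0.1014 -0.1207]
rear 0.034 [-0.1004 -0.1207]
rear 0.028 [-0.0994 -0.1206]
tip proj [318.09117192 228.40001413] [-0.0564 -0.1231]
[-1.39794036e-02 -4.02978623e+01 -1.92917955e+01 -1.69326493e-02
 -5.76004910e-02  3.43638903e-04]
```

No clear force yet at TCP z = 34 mm. I'll go down in small steps, level the tool, and watch the force.

apply_moves(
  linear=[
    [0,-0.002,0.002],
    [0,0,0.002],
    [0,0,0.002],
  ],
  rot=[
    [0.3,0.7,0],
    [0,0,0],
    [0,0,0],
  ],
  hand=[0,0,0],
)

```text
clock: 3.83
tcp_pos: [0.4828, -0.0495, 0.0287]
tool_rot: [[-0.265, 0.964, 0.0], [0.964, 0.265, 0.0], [0.0, 0.001, -1.0]]
ft_force: [-0.1, 0.1, -0.0]
finger_gap: 0.0
```

```bash
python3 - <<'E'
from h import *
go([.48,-.047,.029]);o=arm.get_obs();print(o['tau'],o['joint_velocities'])
E
```

```text
t 3.8333 tcp [ 0.4828 -0.0495  0.0287] F [-0.1  0.1 -0. ] gap 9.99623692222099e-06 yawx 105.37563446102367 z [ 4.78337490e-04  3.30183803e-04 -9.99999831e-01] tooldelta [ 0.0031 -0.0021 -0.0003] 0.0037555831903164816
[-3.72229703e-02 -4.12204957e+01 -1.93034559e+01  8.86603055e-03
  1.04560030e-01 -1.57242268e-02] [-0.00615636  0.0431883   0.01277485  0.00457492 -0.05338413 -0.00777518]
```

```bash
python3 - <<'E'
from h import *
d=snap('wrist','pics/w4.png');e=snap('side','pics/d4.png');f=snap('scene','pics/s4.png')
print('tcp in side',proj(e,d['tcp']),'scene',proj(f,d['tcp']))
M=np.array(d['mount']);print(np.round(M,3))
K=lambda u,v:np.array([(u-d['cx'])/d['fx'],(v-d['cy'])/d['fy'],1])
for r in(231,228):
  q=M[:3,:3]@K(318,r);o=M[:3,3]
  for y in(-.011,-.006,0): print(r,y,o+q*(y-o[1])/q[1])
a=cv2.imread('pics/s4.png')[160:200,310:360];b=cv2.imread('pics/d4.png')[210:270,270:345]
cv2.imwrite('pics/c4.png',cv2.hconcat([cv2.resize(cv2.convertScaleAbs(x,alpha=1.8,beta=20),(400,320),interpolation=cv2.INTER_CUBIC) for x in(a,b)]))
a=cv2.imread('pics/w4.png')[140:290,240:400];cv2.imwrite('pics/w4c.png',cv2.resize(cv2.convertScaleAbs(a,alpha=1.8,beta=20),(640,600),interpolation=cv2.INTER_CUBIC))
E
```

```text
tcp in side [293.72235284 261.52135374] scene [325.71253473 174.0159518 ]
[[ 1.    -0.     0.    -0.   ]
 [ 0.     0.961  0.276 -0.07 ]
 [-0.    -0.276  0.961 -0.168]
 [ 0.     0.     0.     1.   ]]
231 -0.011 [-8.12210694e-05 -1.10000000e-02 -2.98586548e-02]
231 -0.006 [-7.20101878e-05 -6.00000000e-03 -1.82158207e-02]
231 0 [-6.0957130e-05  0.0000000e+00 -4.2444198e-03]
228 -0.011 [-7.75722096e-05 -1.10000000e-02 -2.57136899e-02]
228 -0.006 [-6.80542812e-05 -6.00000000e-03 -1.37220622e-02]
228 0 [-5.66327670e-05  0.00000000e+00  6.67891001e-04]
```

View pics/w4c.png

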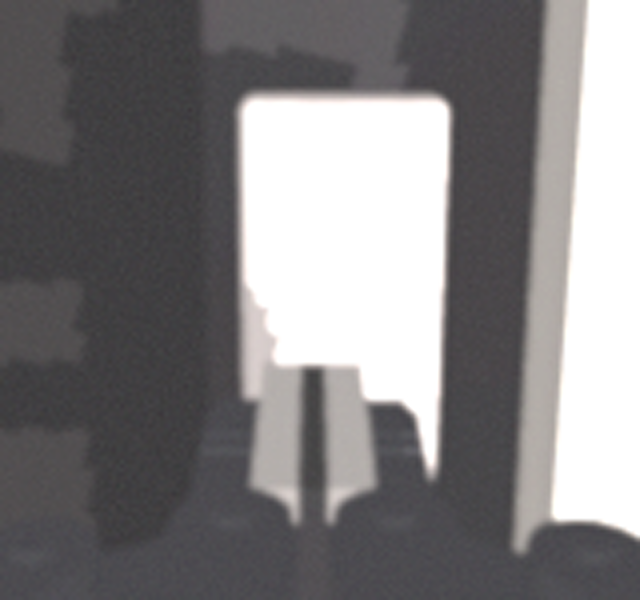

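View pics/c4.png

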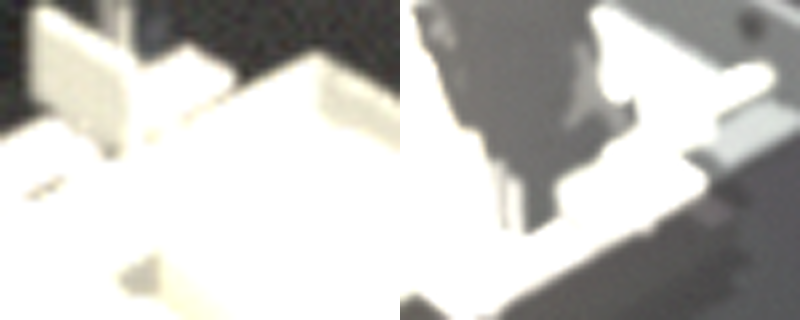

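```bash
python3 - <<'E'
from h import *
e=load('pics/d4.npy');f=load('pics/s4.npy');t=e['tcp']
for dz in(0,.005,.01,.015,.02): print(dz,proj(e,t+[0,0,dz]),proj(f,t+[0,0,dz]))
b=cv2.imread('pics/d4.png')[225:275,270:330]
cv2.imwrite('pics/d4c.png',cv2.resize(b,(720,600),interpolation=cv2.INTER_NEAREST))
E
```

```text
0 [293.63546663 261.66599463] [325.77199219 174.10304725]
0.005 [293.58287942 259.96901471] [325.79958424 172.85854004]
0.01 [293.53000065 258.26262606] [325.82729928 171.60848519]
0.015 [293.47682788 256.54675021] [325.85513814 170.35284555]
0.02 [293.42335866 254.82130783] [325.88310165 169.09158359]
```

View pics/d4c.png

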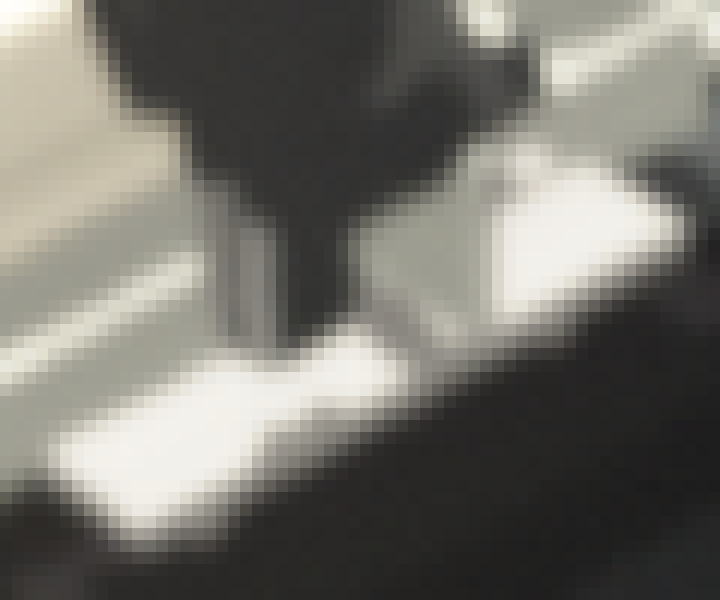

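In the side view the fingertip ends near row 254.5, but the TCP projects to row 261.6. So the real tips stand about 15 mm higher than the reported TCP, just above the bar. I'll go down slowly to find where the force starts.

apply_moves(
  linear=[
    [0.002,0,0.002],
    [0,0,0.002],
    [0,0,0.002],
    [0,0,0],
  ],
  rot=[
    [0,0,0],
    [0,0,0],
    [0,0,0],
    [0,0,0],
  ],
  hand=[0,0,0,0],
)

```text
clock: 4.32
tcp_pos: [0.4822, -0.0471, 0.0222]
tool_rot: [[-0.265, 0.964, 0.0], [0.964, 0.265, 0.0], [0.0, 0.0, -1.0]]
ft_force: [0.4, -0.4, -0.2]
finger_gap: 0.0003
```

No contact at 22 mm. To keep the gripper body from coming down over the ear, I'll move back 24 mm along the bar before going lower.

apply_moves(
  linear=[
    [0,-0.012,0],
    [0,-0.012,0],
    [0,0,0.002],
    [0,0,0.002],
    [0,0,0.002],
    [0,0,0],
  ],
  rot=[
    [0,0,0],
    [0,0,0],
    [0,0,0],
    [0,0,0],
    [0,0,0],
    [0,0,0],
  ],
  hand=[0,0,0,0,0,0],
)

```text
clock: 4.82
tcp_pos: [0.4596, -0.0535, 0.0155]
tool_rot: [[-0.266, 0.964, 0.001], [0.964, 0.266, -0.0], [-0.0, 0.001, -1.0]]
ft_force: [-0.1, 0.7, -1.4]
finger_gap: 0.0001
```

```bash
python3 - <<'E'
from h import *
go([.46,-.05,.02])
d=snap('wrist','pics/w5.png');e=snap('side','pics/d5.png')
print(proj(e,d['tcp']))
b=cv2.imread('pics/d5.png')[225:275,260:320]
cv2.imwrite('pics/d5c.png',cv2.resize(b,(720,600),interpolation=cv2.INTER_NEAREST))
a=cv2.imread('pics/w5.png')[140:290,240:400];cv2.imwrite('pics/w5c.png',cv2.resize(a,(640,600),interpolation=cv2.INTER_CUBIC))
E
```

```text
t 4.8167 tcp [ 0.4596 -0.0535  0.0155] F [-0.1  0.7 -1.4] gap 7.806170693971096e-05 yawx 105.41219910047019 z [ 1.45212876e-03 -5.16761029e-05 -9.99998944e-01] tooldelta [ 0.0032  0.0013 -0.0045] 0.005687457850475836
[285.35545386 269.9560119 ]
```

View pics/d5c.png

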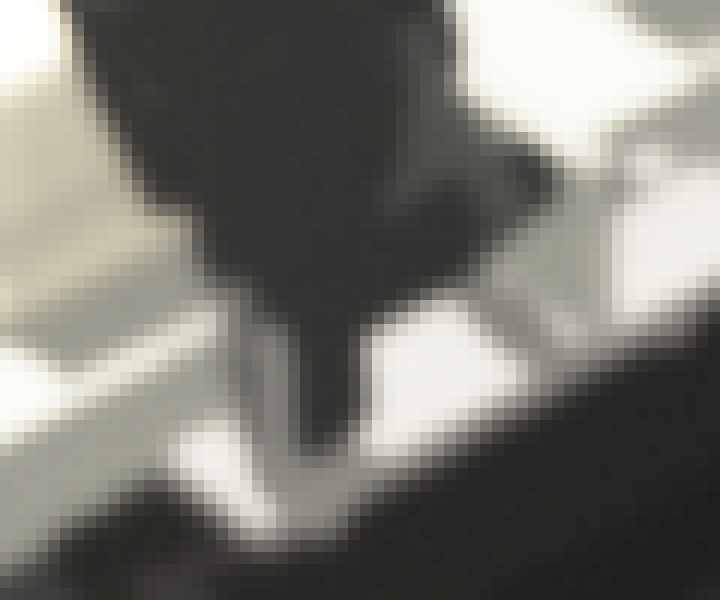

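View pics/w5c.png

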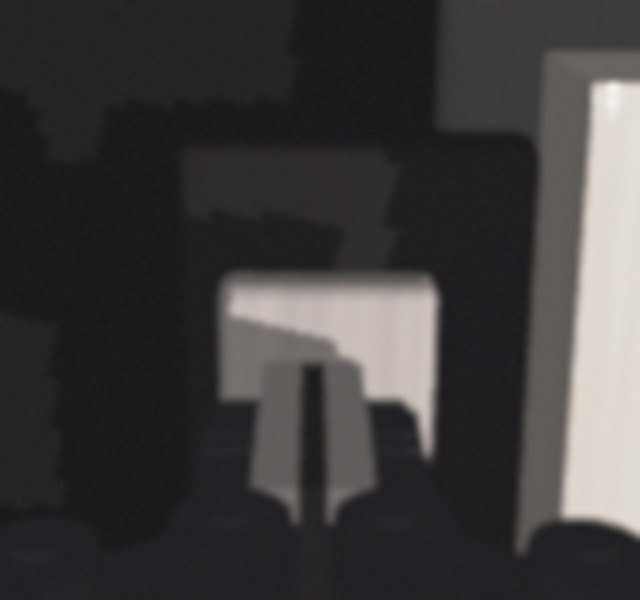

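```bash
python3 - <<'E'
from h import *
e=load('pics/d5.npy');w=load('pics/w5.npy');R=e['rot'];t=e['tcp']
# intersect rays with tool plane y=0 and y=+-.011
Rc,tc=cam(e);c=-Rc.T@tc
def hit(u,v,y):
    q=Rc.T@np.array([(u-e['cx'])/e['fx'],(v-e['cy'])/e['fy'],1]);o=R.T@(c-t);k=R.T@q
    return np.round((o+k*(y-o[1])/k[1])*1000,0)
for n,u,v in(('tipL',281,262),('tipmid',285,263),('tipR',289,262.5),('knuckle',306,241),('armpit',291,250),('left edge',267,232)):
    print(n,[hit(u,v,y) for y in(-.011,0,.011)])
M=np.array(w['mount']);
for n,u,v in(('tip edge L',306,231),('tip edge R',330,231),('dark',291,240),('dark R',341,240),('foot',303,262),('knL',248,272),('knR',390,272)):
    q=M[:3,:3]@np.array([(u-w['cx'])/w['fx'],(v-w['cy'])/w['fy'],1]);o=M[:3,3]
    print(n,[np.round((o+q*(y-o[1])/q[1])*1000,0) for y in(-.014,-.011,0)])
E
```

```text
tipL [array([  0., -11., -29.]), array([ 15.,   0., -14.]), array([30., 11.,  1.])]
tipmid [array([-14., -11., -35.]), array([  0.,   0., -20.]), array([15., 11., -5.])]
tipR [array([-29., -11., -45.]), array([-14.,   0., -31.]), array([ -0.,  11., -16.])]
knuckle [array([ -86.,  -11., -135.]), array([ -73.,    0., -122.]), array([ -61.,   11., -110.])]
armpit [array([-37., -11., -84.]), array([-23.,   0., -71.]), array([ -9.,  11., -57.])]
left edge [array([ 47., -11., -87.]), array([ 63.,   0., -73.]), array([ 79.,  11., -60.])]
tip edge L [array([ -6., -14., -37.]), array([ -7., -11., -30.]), array([-8.,  0., -4.])]
tip edge R [array([  6., -14., -37.]), array([  6., -11., -30.]), array([ 8.,  0., -4.])]
dark [array([-13., -14., -48.]), array([-13., -11., -41.]), array([-16.,   0., -18.])]
dark R [array([ 11., -14., -48.]), array([ 11., -11., -41.]), array([ 13.,   0., -18.])]
foot [array([ -6., -14., -68.]), array([ -6., -11., -63.]), array([ -8.,   0., -43.])]
knL [array([-26., -14., -75.]), array([-28., -11., -71.]), array([-33.,   0., -52.])]
knR [array([ 27., -14., -76.]), array([ 28., -11., -71.]), array([ 34.,   0., -53.])]
```

View pics/d5.png

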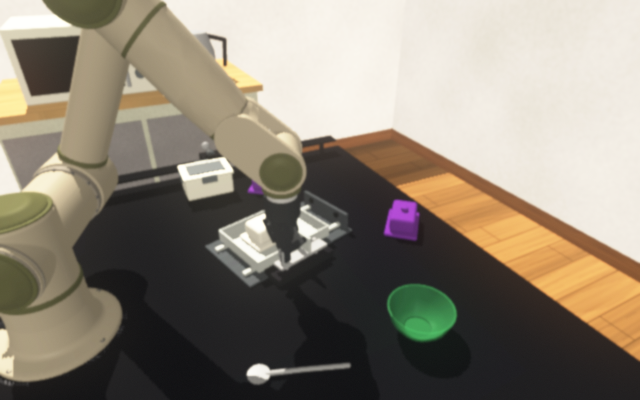

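The tips sit about 25 mm behind the nominal TCP in both views. The gripper body is behind the ear at this spot, so I'll continue down in small steps until the force appears.

apply_moves(
  linear=[
    [0,0,0.002],
    [0,0,0.002],
    [0,0,0],
  ],
  rot=[
    [0,0,0],
    [0,0,0],
    [0,0,0],
  ],
  hand=[0,0,0],
)

```text
clock: 5.17
tcp_pos: [0.4602, -0.0535, 0.0118]
tool_rot: [[-0.267, 0.964, 0.002], [0.964, 0.267, -0.001], [-0.001, 0.001, -1.0]]
ft_force: [-2.9, -0.8, 4.1]
finger_gap: -0.0
```

Contact started at TCP z of about 12.5 mm, with Fz of 4 N matching the spring. The tips therefore sit about 27 mm behind the TCP, and a full press corresponds to TCP z of about 1.5 mm. I'll lift slightly, shift 5 mm outwards for clearance to the tray rim, and then press.

apply_moves(
  linear=[
    [0,0,-0.005],
    [-0.005,0,0],
    [0,0,0.004],
    [0,0,0.003],
    [0,0,0.002],
    [0,0,0.002],
  ],
  rot=[
    [0,0,0],
    [0,0,0],
    [0,0,0],
    [0,0,0],
    [0,0,0],
    [0,0,0],
  ],
  hand=[0,0,0,0,0,0],
)

```text
clock: 5.67
tcp_pos: [0.4628, -0.0591, 0.0062]
tool_rot: [[-0.266, 0.964, 0.004], [0.964, 0.266, -0.001], [-0.002, 0.004, -1.0]]
ft_force: [-0.8, 1.8, 6.2]
finger_gap: -0.0
```

```bash
python3 - <<'E'
from h import *
go([.46,-.0585,.002])
d=snap('wrist','pics/w6.png');e=snap('side','pics/d6.png');snap('scene','pics/s6.png')
b=cv2.imread('pics/d6.png')[180:280,220:350]
a=cv2.imread('pics/s6.png')[130:230,270:400]
cv2.imwrite('pics/c6.png',cv2.hconcat([cv2.resize(x,(400,308),interpolation=cv2.INTER_CUBIC) for x in(a,b)]))
E
```

```text
t 5.6667 tcp [ 0.4628 -0.0591  0.0062] F [-0.8  1.8  6.2] gap -1.8422858480031514e-06 yawx 105.43743131278278 z [ 0.00440549 -0.00106648 -0.99998973] tooldelta [ 0.0013 -0.0025  0.0042] 0.005102704197701965
```

View pics/c6.png

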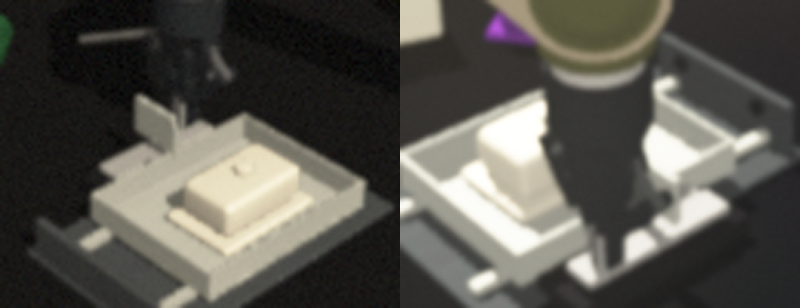

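View pics/w6.png

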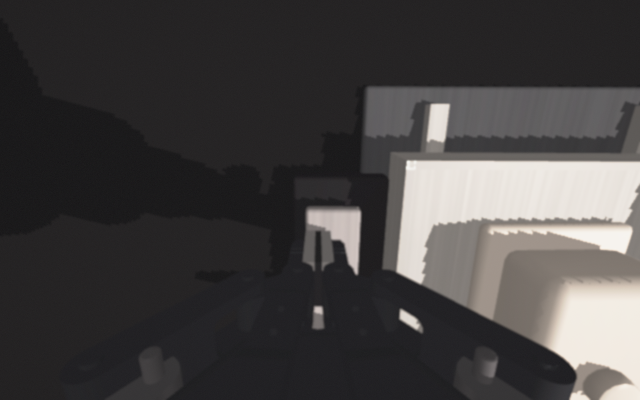

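The bar yields like the spring: Fz of 6.2 N is about 7 mm of press. I'll press to about 11 mm.

apply_moves(
  linear=[
    [0,-0.001,0.003],
    [0,0,0.002],
    [0,0,0.0005],
  ],
  rot=[
    [0,0.2,0],
    [0,0,0],
    [0,0,0],
  ],
  hand=[0,0,0],
)

```text
clock: 6.07
tcp_pos: [0.4629, -0.0593, 0.0019]
tool_rot: [[-0.266, 0.964, 0.006], [0.964, 0.266, 0.002], [0.0, 0.006, -1.0]]
ft_force: [-6.5, 1.1, 19.0]
finger_gap: 0.0005
```

The bottom stop is reached (Fz 19 N). I'll ease off slightly and start forward along the bar.

apply_moves(
  linear=[
    [0,0.002,-0.0007],
    [0,0.004,0],
    [0,0.004,0],
    [0,0.004,0],
    [0,0.004,0],
    [0,0.004,0],
  ],
  rot=[
    [0.4,0,0],
    [0,0,0],
    [0,0,0],
    [0,0,0],
    [0,0,0],
    [0,0,0],
  ],
  hand=[0,0,0,0,0,0],
)

```text
clock: 6.57
tcp_pos: [0.4803, -0.0539, 0.0024]
tool_rot: [[-0.268, 0.963, -0.012], [0.963, 0.268, -0.001], [0.003, -0.012, -1.0]]
ft_force: [-4.7, -1.9, 7.2]
finger_gap: 0.0002
```

apply_moves(
  linear=[
    [0,0.004,0],
    [0,0.004,0],
    [0,0.004,0],
    [0,0.004,0],
  ],
  rot=[
    [-0.3,0,0],
    [0,0,0],
    [0,0,0],
    [0,0,0],
  ],
  hand=[0,0,0,0],
)

```text
clock: 6.9
tcp_pos: [0.4927, -0.0501, 0.0023]
tool_rot: [[-0.27, 0.963, -0.016], [0.963, 0.27, 0.0], [0.004, -0.016, -1.0]]
ft_force: [-6.8, -2.4, 11.2]
finger_gap: 0.0002
```

```bash
cat >> h.py <<'E'
def dk(p):
    a=np.radians(15.4);q=np.array(p)[:2]-[.506,.085];return np.round([q[0]*np.cos(a)+q[1]*np.sin(a),-q[0]*np.sin(a)+q[1]*np.cos(a)],4)
def both(k):
    snap('side',f'pics/d{k}.png');snap('scene',f'pics/s{k}.png')
    b=cv2.imread(f'pics/d{k}.png')[180:280,220:350];a=cv2.imread(f'pics/s{k}.png')[140:240,270:400]
    cv2.imwrite(f'pics/c{k}.png',cv2.hconcat([cv2.resize(x,(400,308),interpolation=cv2.INTER_CUBIC) for x in(a,b)]))
E
python3 - <<'E'
from h import *
go([.506,-.03,.002]);print(dk(arm.get_obs()['tcp_pos']));both(7)
E
```

```text
t 6.9 tcp [ 0.4927 -0.0501  0.0023] F [-6.8 -2.4 11.2] gap 0.00020480772869456649 yawx 105.66083766809817 z [-1.64676783e-02  1.41295124e-05 -9.99864398e-01] tooldelta [0.0157 0.0183 0.0001] 0.024090589810298935
[-0.0487 -0.1267]
```

View pics/c7.png

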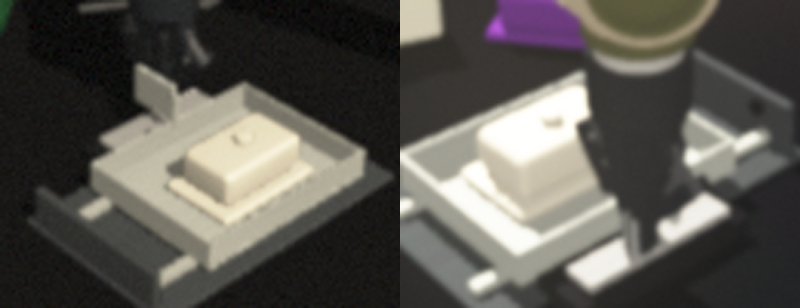

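The tray has not moved yet and the finger is approaching the ear. I'll level the tool and continue forward.

apply_moves(
  linear=[
    [0,0.003,-0.0003],
    [0,0.004,0],
    [0,0.004,0],
    [0,0.004,0],
  ],
  rot=[
    [-1,-0.2,0],
    [-0.5,0,0],
    [-0.3,0,0],
    [0,0,0],
  ],
  hand=[0,0,0,0],
)

```text
clock: 7.33
tcp_pos: [0.5044, -0.0463, 0.0023]
tool_rot: [[-0.272, 0.962, 0.008], [0.962, 0.271, 0.005], [0.003, 0.009, -1.0]]
ft_force: [-8.2, -3.4, 11.2]
finger_gap: -0.0
```

```bash
python3 - <<'E'
from h import *
go([.506,-.03,.002]);print(dk(arm.get_obs()['tcp_pos']));both(8)
E
```

```text
t 7.3333 tcp [ 0.5044 -0.0463  0.0023] F [-8.2 -3.4 11.2] gap -3.842125434175776e-05 yawx 105.7541446268724 z [ 0.00809404  0.00493213 -0.99995508] tooldelta [0.0153 0.006  0.0004] 0.01640356593040198
[-0.0364 -0.1262]
```

View pics/c8.png

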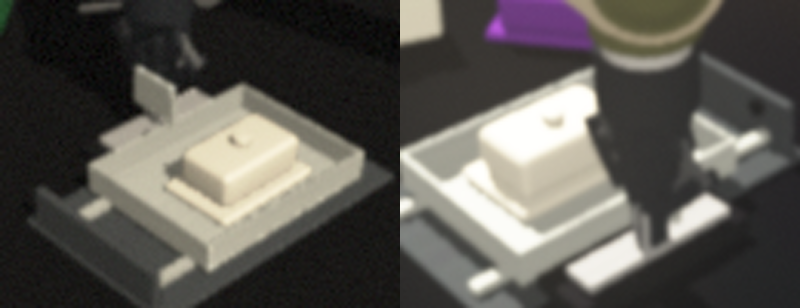

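The finger is now against the ear, and the tray has just begun to move (horizontal force about 9 N including bar friction). I'll keep the bar down and push on.

apply_moves(
  linear=[
    [0,0.004,0],
    [0,0.004,0],
    [0,0.004,0],
    [0,0.004,0],
    [0,0.004,0],
    [0,0.004,0],
  ],
  rot=[
    [-0.1,0,0],
    [-0.1,0,0],
    [-0.1,0,0],
    [-0.1,0,0],
    [-0.1,0,0],
    [-0.1,0,0],
  ],
  hand=[0,0,0,0,0,0],
)

```text
clock: 7.93
tcp_pos: [0.5194, -0.0414, 0.0023]
tool_rot: [[-0.274, 0.962, -0.004], [0.962, 0.274, 0.006], [0.007, -0.002, -1.0]]
ft_force: [-10.1, -3.2, 10.9]
finger_gap: -0.0004
```

```bash
python3 - <<'E'
from h import *
go([.506,-.03,.002]);print(dk(arm.get_obs()['tcp_pos']));both(9)
E
```

```text
t 7.9333 tcp [ 0.5194 -0.0414  0.0023] F [-10.1  -3.2  10.9] gap -0.0003636765985113686 yawx 105.92473973103183 z [-0.00411279  0.00610235 -0.99997292] tooldelta [ 0.0146 -0.0098  0.0004] 0.017610106401612258
[-0.0206 -0.1254]
```

View pics/c9.png

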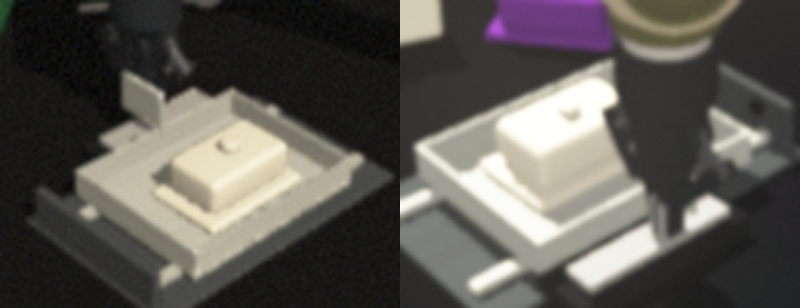

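The tray moves home with the dish riding along on it. I'll continue with the bar at its bottom (Fz 11 N).

apply_moves(
  linear=[
    [0,0.004,0],
    [0,0.004,0],
    [0,0.004,0],
    [0,0.004,0],
    [0,0.004,0],
    [0,0.004,0],
    [0,0.004,0],
    [0,0.004,0],
  ],
  rot=[
    [-0.3,0,0],
    [-0.2,0,0],
    [-0.2,0,0],
    [-0.2,0,0],
    [-0.2,0,0],
    [-0.2,0,0],
    [-0.2,0,0],
    [-0.2,0,0],
  ],
  hand=[0,0,0,0,0,0,0,0],
)

```text
clock: 8.7
tcp_pos: [0.5396, -0.0353, 0.0023]
tool_rot: [[-0.277, 0.961, -0.004], [0.961, 0.277, 0.011], [0.012, -0.001, -1.0]]
ft_force: [-9.6, -3.1, 11.4]
finger_gap: 0.0
```

```bash
python3 - <<'E'
from h import *
go([.506,-.03,.002]);print(dk(arm.get_obs()['tcp_pos']))
E
```

```text
t 8.7 tcp [ 0.5396 -0.0353  0.0023] F [-9.6 -3.1 11.4] gap 2.4997960585810545e-05 yawx 106.10733882189804 z [-0.00427199  0.01137426 -0.99992619] tooldelta [ 0.0144 -0.0308  0.0005] 0.034027085390678
[ 0.0005 -0.1249]
```

apply_moves(
  linear=[
    [0,0.004,0],
    [0,0.004,0],
    [0,0.004,0],
    [0,0.004,0],
    [0,0.004,0],
    [0,0.004,0],
    [0,0.004,0],
  ],
  rot=[
    [-0.2,0,0],
    [-0.2,0,0],
    [-0.2,0,0],
    [-0.2,0,0],
    [-0.2,0,0],
    [-0.2,0,0],
    [-0.2,0,0],
  ],
  hand=[0,0,0,0,0,0,0],
)

```text
clock: 9.28
tcp_pos: [0.5565, -0.0303, 0.0022]
tool_rot: [[-0.28, 0.96, -0.009], [0.96, 0.28, 0.015], [0.017, -0.004, -1.0]]
ft_force: [-31.2, -13.2, 26.5]
finger_gap: 0.0002
```

```bash
python3 - <<'E'
from h import *
go([.506,-.03,.002]);print(dk(arm.get_obs()['tcp_pos']));both(11)
E
```

```text
t 9.2833 tcp [ 0.5565 -0.0303  0.0022] F [-31.2 -13.2  26.5] gap 0.0002303933502243986 yawx 106.24663873841034 z [-0.00861559  0.01494382 -0.99985122] tooldelta [ 0.0145 -0.0484  0.0007] 0.05053831764900757
[ 0.0181 -0.1246]
```

View pics/c11.png

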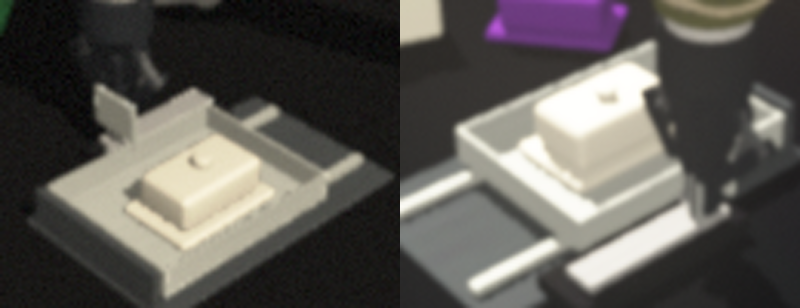

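Horizontal force rose to 34 N, a hard stop, and in the scene view the tray's front rim meets the back stop plate. I'll take the pressure off with the bar still down and check before letting go.

apply_moves(
  linear=[
    [0,-0.002,0],
    [0,-0.003,0],
    [0,0,0],
  ],
  rot=[
    [0,0,0],
    [0,0,0],
    [0,0,0],
  ],
  hand=[0,0,0],
)

```text
clock: 9.63
tcp_pos: [0.5534, -0.0322, 0.0039]
tool_rot: [[-0.279, 0.96, -0.003], [0.96, 0.279, 0.014], [0.015, 0.001, -1.0]]
ft_force: [-4.0, -0.4, 7.2]
finger_gap: 0.0001
```

```bash
python3 - <<'E'
from h import *
go([.506,-.03,.002]);print(dk(arm.get_obs()['tcp_pos']));both(12)
a=cv2.imread('pics/s12.png')[160:240,270:370];cv2.imwrite('pics/s12c.png',cv2.resize(cv2.convertScaleAbs(a,alpha=1.5,beta=20),(750,600),interpolation=cv2.INTER_CUBIC))
E
```

```text
t 9.6333 tcp [ 0.5534 -0.0322  0.0039] F [-4.  -0.4  7.2] gap 6.268060015367035e-05 yawx 106.19017698937654 z [-0.00313115  0.01437119 -0.99989183] tooldelta [ 0.0153 -0.0449  0.0021] 0.0475269187545661
[ 0.0146 -0.1256]
```

View pics/s12c.png

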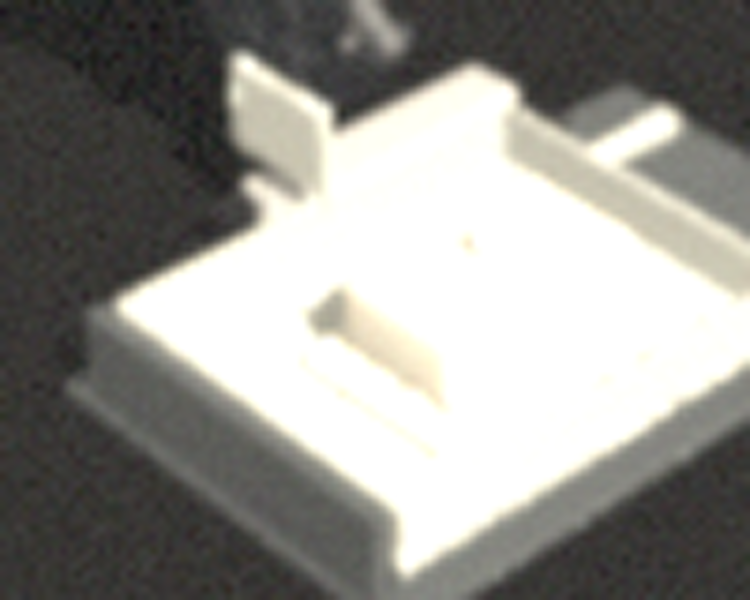

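The tray's front rim is flush against the back stop along its whole width, at (115,300)–(400,520) in the crop, so it is fully home. I'll back away from the ear and lift so the bar springs up.

apply_moves(
  linear=[
    [0,-0.004,0],
    [0,-0.005,0],
    [0,-0.003,-0.004],
    [0,0,-0.008],
    [0,0,-0.012],
    [0,0,-0.025],
    [0,0,-0.035],
    [0,0,-0.035],
    [0,0,-0.035],
    [0,0,-0.02],
    [0,0,0],
  ],
  rot=[
    [0,0,0],
    [0,0,0],
    [0,0,0],
    [0,0,0],
    [0,0,0],
    [0,0,0],
    [0,0,0],
    [0,0,0],
    [0,0,0],
    [0,0,0],
    [0,0,0],
  ],
  hand=[0,0,0,0,0,0,0,0,0,0,0],
)

```text
clock: 10.65
tcp_pos: [0.5405, -0.0376, 0.186]
tool_rot: [[-0.278, 0.96, -0.008], [0.96, 0.278, 0.015], [0.017, -0.003, -1.0]]
ft_force: [0.3, 0.3, 0.5]
finger_gap: 0.0
```

```bash
python3 - <<'E'
from h import *
go([.506,-.03,.2]);both(13)
d=snap('wrist','pics/w13.png')
b=cv2.imread('pics/d13.png')[180:290,200:360];cv2.imwrite('pics/d13c.png',cv2.resize(b,(800,550),interpolation=cv2.INTER_CUBIC))
E
```

```text
t 10.65 tcp [ 0.5405 -0.0376  0.186 ] F [0.3 0.3 0.5] gap 2.1462677330043973e-05 yawx 106.15773822221271 z [-0.00778185  0.01530112 -0.99985265] tooldelta [ 0.0171 -0.031  -0.0136] 0.037951401769564914
```

View pics/d13c.png

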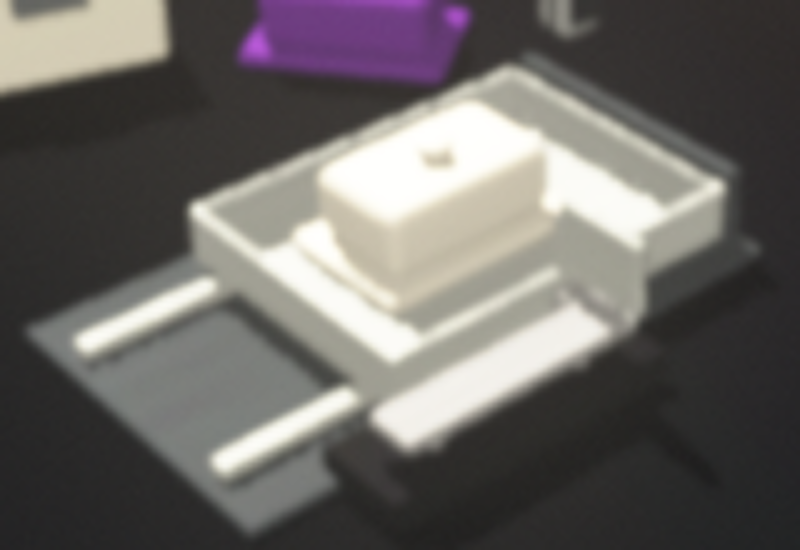

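View pics/w13.png

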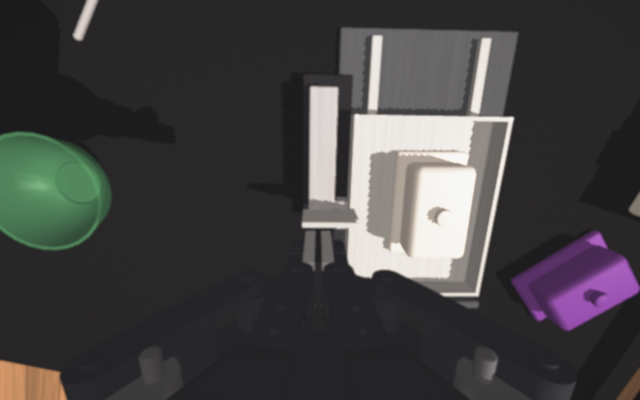

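View pics/s13.png

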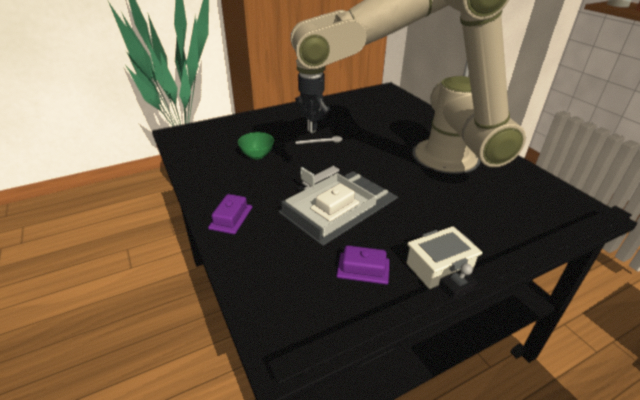

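In the side crop the tray is home and the bar's rear corner is back at (408,452), as at the start. I'll check the ear position numerically before handing in.

```bash
python3 - <<'E'
from h import *
w=load('pics/w13.npy')
for u,v,z in((330,208,.046),(303,223,.088),(355,223,.088),(309,86,.04),(337,86,.04)): print(u,v,dk(ray(w,u,v,z)))
d=load('pics/d13.npy')
for z in(.028,.04): print('bar rear corners side view, z',z,dk(ray(d,274,262,z)),dk(ray(d,281.6,270.4,z)))
E
```

```text
330 208 [ 0.0302 -0.1096]
303 223 [ 0.0325 -0.1394]
355 223 [ 0.0322 -0.087 ]
309 86 [-0.1013 -0.1344]
337 86 [-0.1017 -0.1052]
bar rear corners side view, z 0.028 [-0.0922 -0.0935] [-0.0976 -0.1284]
bar rear corners side view, z 0.04 [-0.1007 -0.1056] [-0.1059 -0.1397]
```

```bash
python3 - <<'E'
import cv2
a=cv2.imread('pics/w13.png')[70:250,280:400];cv2.imwrite('pics/w13c.png',cv2.resize(cv2.convertScaleAbs(a,alpha=1.3,beta=20),(400,600),interpolation=cv2.INTER_CUBIC))
E
```

```text
(no output)
```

View pics/w13c.png

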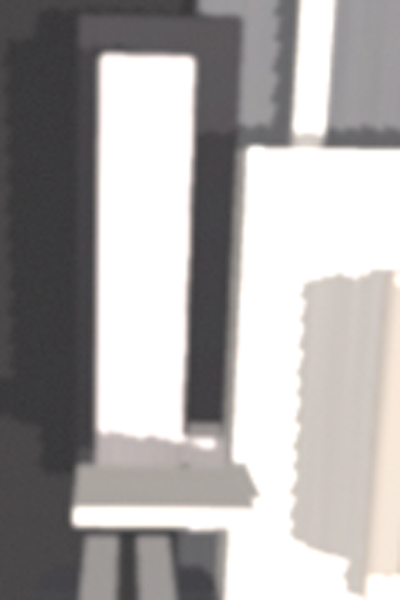

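The ear's rear face measures x = 0.0325, against 0.033 expected when home, so tray is about 0.0775. The bar is back up, its top face matching z = 40 mm. The plunger is up behind the tooth, at (205,440) in the crop, and the arm is clear.

```bash
python3 -c "
from h import *
arm.close_job();o=arm.get_obs();print(o['clock'],o['ft_force'])"
```

```text
the job is handed in; nothing more can be done
the job is handed in; nothing more can be done
```

The tray is locked: I pressed the thumb bar to about its bottom stop with the closed fingertips. Keeping it down, I pushed the tray by its ear until it hit the back stop, then backed off and lifted clear. The job was handed in at about 10.8 s on the robot's clock.

**Last checks**
- **Tray:** the ear's rear face measures x = 0.0325 m on the dock against 0.033 expected at home. That puts the tray at about 0.0775 of 0.078, and its rim is flush with the stop plate.
- **Catch:** the thumb bar looks back up in the side and wrist views. The side view is not exact: one bar corner read 4–7 mm off for the raised bar.
- **Plunger:** it appears to be up behind the tooth, read from the wrist picture only.
- **Contact:** wrist force was about 0.6 N with the fingertips well above the unit.
- **Dish and bystanders:** the dish rode along on the tray untouched. The bowl, spoon, container and both purple look-alikes look unmoved. I did not check the toggle in a close-up, but the arm stayed well clear of it once the job began.

**What disagreed**
- **Fingertip position:** the shut fingertips were about 27 mm short of the reported TCP in both views and by contact. I found the bar by its force instead, and pressed with the TCP reading about 2 mm above the cart.
- **Peak force:** when the tray met the stop, the push reached about 34 N sideways and 26 N upward (43 N in all at the wrist). I took it to be the fingertips bearing on the ear and bar, not the gripper body.

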